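Shut the battery dispenser and hold its slide out at the mark

ROBOT

A 6-joint arm with a two-finger parallel gripper is mounted at the origin on a cart in front of the work surface, level with it; the furniture and walls round the work are solid. World frame = base frame: x ahead of the robot, y to its left, z up, the work surface at z = 0. Lengths are in m, angles in degrees, forces in N, time in s.
With the tool pointing down it reaches from about 0.25 to 0.775 m from the base axis. Payload 4 kg.
Tool frame: the origin (TCP) lies between the finger pads; the fingertips stand 22 mm ahead of it and the grasp point (between the pads) lies 3 mm ahead of it; z points along the fingers, y is the line along which they close (so a half turn about z gives the same grasp; the last joint's range is limited). The gripper opens to 94 mm and grips with 3 to 60 N. Pads are 16 mm wide; open, the fingers measure 119 mm over their backs; the gripper's body (75 mm by 177 mm) begins 78 mm behind the grasp point.
Start: joints at [58.837, 4.996, 78.535, -0, 96.463, -5.907], TCP at [0.235, 0.497, 0.228] pointing down, gripper open.
Joint ranges: [-177.83, 177.83], [-43.37, 116.18], [15.69, 146.23], [-61.86, 241.86], [9.47, 152.12], [-147.06, 147.06]. Speed limits (degrees/s): [159.86, 159.86, 180, 180, 180, 180].

INTERFACE

Orientations are given as a 3x3 rotation matrix whose columns are the frame's x, y, z axes.
In Python, from rig import get_obs, imaging, ticket gives the robot as it stands. The module is installed in compiled form; this text tells all that it offers.
- The arm moves only by the tool apply_moves, never from a script. Its argument "moves" is a list of rows, each a list of 5 numbers: the opening, from -1 (shut) to 1 (fully open), then the shift along the tool's x, y, z in m, then the turn about the tool's z in degrees. A call has 1 to 20 rows; each row shifts and turns the commanded pose from where the row before left it, along the tool's axes as they then stand; what a row does not reach is not made up. A row lasts 1/8 s, in which the tool goes at most 62.5 mm and 10.7 degrees, less where a joint would pass 70% of its speed; a pose out of reach is approached as far as the arm can. A call is refused whole if a number of a shift passes 0.0625 or a number of a turn 10.7, either way. A call with a gripper value outside its range is refused whole. The fingers move at their own pace and stop on an object; "grip_force" is the grip in N (left out, the last holds). Time passes only in rows, so rows that do not move let the fingers close. It gives the time, the measured TCP pose, the force, the opening and the grip force at its end, in the units of the state.
- get_obs(): the state, without advancing time (a new reading comes with each control period).
- imaging.read_camera(name): name is "side" or "top"; returns (picture, depth): 420x560x3 uint8, red, green, blue; 420x560 float32, m along the optical axis (not along the pixel's ray), 0 where there is no reading.
- imaging.get_calibration(name): a dict with "mtx" (3x3 intrinsics, pixels), "R" (3x3) and "t" (3): a world point X has camera coordinates R X + t. Camera axes: x right, y down, z forward; pixel columns grow to the right and rows downward; lengths in m; the calibration is good to about 2 mm. A picture is of the moment at which its call begins. get_calibration takes no time and is no camera call.
- ticket.close_job(): hands the job in; it is judged then, once.
The state is a dict: "t": time; "joints": joint angles; "qd": joint speeds; "tau": joint torques, N m; "tcp_pos": TCP position; "tool_rot": TCP orientation; "wrist_force": force on the tool from outside, world axes, zero at the start; "moment": the same for the moment, N m; "grip_width": finger opening in m; "gripper_force": force on a finger pad.
Only numpy, scipy, OpenCV 4.12 (cv2) and the standard library are available. Lean on these libraries where they do the work, as an engineer would, in place of code of your own. Each camera call takes 0.05 s, during which the arm holds its last target. There are 200 camera calls.

TASK

The battery dispenser has just been refilled: shut its blue lid fully, then pull the spring-loaded slide out by its black upright grip until the white pointers at the grip are level with the orange mark, with the battery still lying in the slide's tray. The slide springs back when let go, so finish while still holding it steady at the mark, ready for someone to take the battery. Leave the orange mark, the eraser and everything else on the desk where it is.

Things in the scene. Friction and masses are not known exactly. Their poses are not given: they have to be found in the camera images.
- lid (a joint): Hinge of the flat blue lid on top of the dispenser, rad: 0 shut flat, grows as the lid rises (up to 1.5). It starts part open and stays at whatever angle it is left, on a lightly stiff hinge (about 0.06 N m, so about 1 N down on the free edge moves it).
- lid_hinge (a point): Point on the lid's hinge line, mid-width, 62 mm above the desk, at the rear of the casing. The frame has the dispenser's axes: -x is the dispenser's front, the way the slide comes out (level; its heading varies), y along the hinge line, z up.
- lid_edge (a point): Middle of the lid's free front edge, on its upper face, 80 mm from the hinge line; moves with the lid. The lid is 87 mm long, 82 mm wide, 5 mm thick; shut, its upper face lies 67 mm above the desk and its free edge just over the casing's front face, which is 83 mm ahead of the hinge line.
- slide (a joint): Spring-return slide, m: 0 fully in (start), grows as it is pulled out level along the dispenser's -x, stop at 0.055. The spring pulls it back with 4 N at 0 plus 0.1 N per mm.
- slide_grip (a point): Black upright grip at the front of the slide: a rounded block 16 mm along the pull (x), 26 mm across (y), reaching from the tray to 70 mm above the desk. This point is on its mid-axis, 52 mm above the desk; same axes as the dispenser, -x is the pull. At rest 30 mm clear room lies between the grip and the casing's front face above the white tray, whose top there is 10 mm above the desk. White pointers stand out on both sides of its foot, level with its mid-axis.
- index (a joint): Where the orange mark has been set, m: the value of slide at which the pointers are exactly level with the mark (0.030 to 0.042). It stays where it is set and must not be shifted.
- mark (a point): The orange mark: tabs on both edges of the dark runner plate in front of the casing; this point lies midway between them, 52 mm above the desk, so it is where slide_grip must come. Axes of the dispenser.
- cell_mid (a point): Centre of the loose battery with a green and white jacket, 15 mm diameter and 50 mm long, lying crosswise in the slide's tray; its own z axis is its length.
- pocket (a point): The tray's pocket on the slide (centre of the battery when it lies properly in it), 17.5 mm above the desk, inside the casing at rest, outside it with the slide at the mark.
- dispenser: Battery dispenser fixed to the desk: grey casing with its lid, 83 mm long (x), 80 mm wide, 62 mm high without the lid, on a dark runner plate 195 x 84 x 6 mm that reaches 152 mm ahead (-x) of the origin. Origin on the desk under the casing's middle; -x is the front. Casing walls stand at x -43 to 40 mm.
- eraser: Eraser in a blue sleeve, 21 x 52 x 12 mm, origin under its centre. Bystander.

How it is judged:
By the outcome, as a careful person would: the job done as asked, in the order asked, and still so for the second after the job is handed in, while the arm keeps its last pose, push and grip.
It also fails if it takes over 43 s, if anything falls off the work surface, if the arm or the gripper's body presses on something with over 40 N, if the wrist force passes 120 N, or if a joint passes its speed limit or range.

## Working session

There is one attempt and no reset: what is moved stays moved. The work goes in short steps, Python scripts to look and compute and a tool call to move; the robot and the scene stay as the last step left them, time stands still between calls to the robot, and variables do not carry over. Pictures are saved under pics/ and viewed, at most 10 in all, crops included, and the job is handed in when it is done.

Besides the shell and the picture viewer there is one more tool, called by a JSON object that holds its "method" and its "body", one argument or row to a line. apply_moves: Moves the arm, as the interface text tells. Its arguments: {"type":"object","properties":{"moves":{"type":"array","items":{"type":"array","items":{"type":"number"}}},"grip_force":{"type":"number"}},"required":["moves"]}

```bash
mkdir -p pics
python3 - <<'E'
from rig import get_obs, imaging
import cv2,numpy as np
for n in("side","top"):
    p,d=imaging.read_camera(n); np.savez(f"{n}0.npz",p=p,d=d)
    cv2.imwrite(f"pics/{n}0.png",p[:,:,::-1]); c=imaging.get_calibration(n); print(n,c["mtx"].tolist(),(-c["R"].T@c["t"]).round(3),c["R"].round(3).tolist(),(d>0).mean())
o=get_obs();print(o["t"],o["tool_rot"],o["wrist_force"],o["grip_width"])
E
```

```text
side [[403.51568823584296, 0.0, 281.9451583057935], [0.0, 403.51568823584296, 207.86879645205985], [0.0, 0.0, 1.0]] [-0.105 -0.248  0.499] [[0.759, -0.65, -0.022], [-0.362, -0.394, -0.845], [0.541, 0.65, -0.535]] 0.8662159863945578
top [[514.5002193146789, 0.0, 280.33459045511285], [0.0, 514.5002193146789, 209.72929552458393], [0.0, 0.0, 1.0]] [0.232 0.296 0.904] [[0.021, -1.0, -0.011], [-0.988, -0.019, -0.152], [0.152, 0.014, -0.988]] 0.9962840136054422
0.1 [[-9.04394351e-01  4.26696402e-01 -1.01871606e-03]
 [ 4.26697562e-01  9.04392877e-01 -1.64769030e-03]
 [ 2.18256024e-04 -1.92484546e-03 -9.99998124e-01]] [ 0.1034649  -0.38949893 -0.1471158 ] 0.09396513781443401
```

View pics/side0.png

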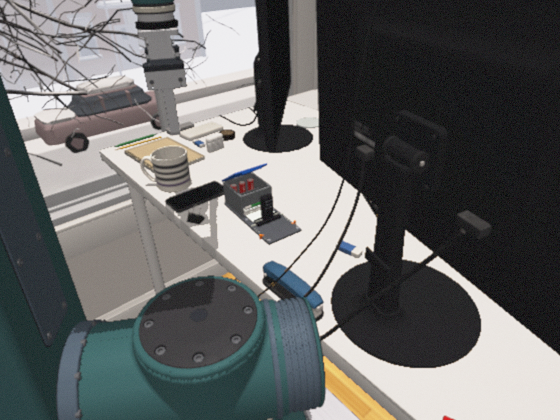

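View pics/top0.png

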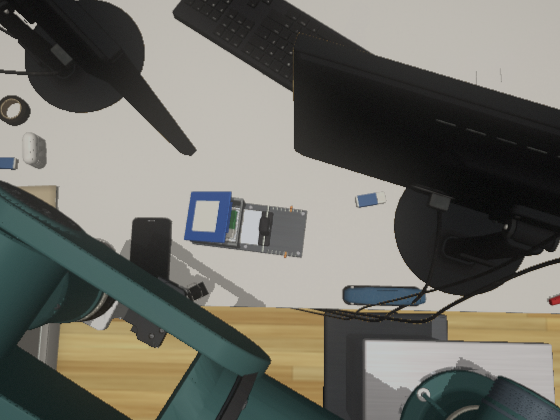

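The top view shows the lid at (210,217), the grip at about (265,226) and the orange tabs at about (291,208) and (286,255). The side view shows the half-open lid at (245,172), the grip at (267,207) and the tabs at (262,236) and (293,222). I'll zoom in on both.

```bash
cat > h.py <<'E'
import numpy as np,cv2
from rig import get_obs, imaging
def cal(n):
    c=imaging.get_calibration(n); return np.array(c["mtx"]),np.array(c["R"]),np.array(c["t"])
def ray(n,uv):
    K,R,t=cal(n); return -R.T@t, R.T@np.linalg.inv(K)@np.array([uv[0],uv[1],1.])
def plane(n,uv,z):
    o,d=ray(n,uv); return o+d*(z-o[2])/d[2]
def deep(n,uv,D):
    o,d=ray(n,uv); return o+d*D
def tri(a,b):
    (o,d),(p,e)=ray("top",a),ray("side",b)
    s=np.linalg.lstsq(np.c_[d,-e],p-o,rcond=None)[0]; A=o+d*s[0];B=p+e*s[1]; return (A+B)/2,np.linalg.norm(A-B)
def cloud(n,D):
    K,R,t=cal(n); v,u=np.mgrid[:420,:560]; c=np.stack([(u-K[0,2])/K[0,0]*D,(v-K[1,2])/K[1,1]*D,D],-1); return (c-t)@R
E
python3 - <<'E'
from h import *
ims=[]
for n,(x,y,w,h) in dict(top=(175,180,144,90),side=(205,150,100,100)).items():
    f=np.load(f"{n}0.npz"); p=f["p"][y:y+h,x:x+w,::-1]; s=5 if n=="top" else 6
    cv2.imwrite(f"pics/{n}z.png",cv2.resize(p,None,fx=s,fy=s,interpolation=cv2.INTER_CUBIC))
    P=cloud(n,f["d"]); hsv=cv2.cvtColor(f["p"],cv2.COLOR_RGB2HSV)
    m=cv2.inRange(hsv,(5,120,120),(22,255,255)); k,l,st,ce=cv2.connectedComponentsWithStats(m)
    for i in range(1,k):
        if x<ce[i][0]<x+w and y<ce[i][1]<y+h: print(n,"orange",st[i][4],ce[i].round(1),plane(n,ce[i],0.006).round(4),np.median(P[l==i],0).round(4))
    m=cv2.inRange(hsv,(105,120,60),(130,255,255)); m[:, :x]=0;m[:,x+w:]=0;m[:y]=0;m[y+h:]=0
    q=P[m>0]; print(n,"blue",len(q),q.min(0).round(3),q.max(0).round(3))
    c,_=cv2.findContours(m,0,2); c=max(c,key=cv2.contourArea); b=cv2.boxPoints(cv2.minAreaRect(c)); print(b.round(1).tolist())
    if n=="top":
        for uv in b: 
            u=(b.mean(0)+(uv-b.mean(0))*.93).round().astype(int); print(u,P[u[1],u[0]].round(4))
        g=f["p"]; mb=(g.max(2)<45)&(P[...,2]>.06)&(P[...,2]<.08); mb[:, :x]=0;mb[:,x+w:]=0;mb[:y]=0;mb[y+h:]=0
        yy,xx=np.where(mb); print("grip top",len(xx),xx.min(),xx.max(),yy.min(),yy.max(),np.median(P[mb],0).round(4) if mb.any() else 0)
E
```

```text
top orange 8 [290.5 208.5] [0.372  0.2914 0.006 ] [0.3718 0.2914 0.0067]
top orange 7 [284.7 254.4] [0.2908 0.3    0.006 ] [0.2894 0.2996 0.0086]
top blue 1255 [0.232 0.296 0.061] [0.387 0.465 0.904]
[[183.89999389648438, 238.8000030517578], [191.39999389648438, 186.5], [233.1999969482422, 192.5], [225.6999969482422, 244.8000030517578]]
[186 237] [0.3119 0.4617 0.0678]
[193 189] [ 0.4054  0.4672 -0.0022]
[231 194] [0.3772 0.386  0.1088]
[225 243] [0.3039 0.3983 0.0615]Traceback (most recent call last):
  File "<stdin>", line 17, in <module>
    return umr_minimum(a, axis, None, out, keepdims, initial, where)
ValueError: zero-size array to reduction operation minimum which has no identity
```

View pics/topz.png

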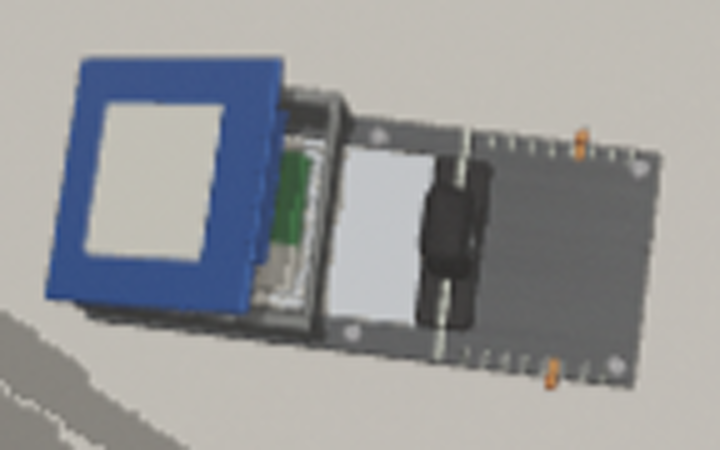

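The zoomed crop shows pointers at about (268,211) and (263,246) in full-image pixels, and the tabs just outside the plate edges. The battery lies under the lid gap, and the lid is about 0.6 rad open. Next I'll measure the rest from the side view.

Run:
```python
from h import *
f=np.load("side0.npz"); x,y,w,h=205,150,100,100
cv2.imwrite("pics/sidez.png",cv2.resize(f["p"][y:y+h,x:x+w,::-1],None,fx=6,fy=6,interpolation=cv2.INTER_CUBIC))
hsv=cv2.cvtColor(f["p"],cv2.COLOR_RGB2HSV); m=cv2.inRange(hsv,(3,110,90),(22,255,255)); k,l,st,ce=cv2.connectedComponentsWithStats(m)
O=[]
for i in range(1,k):
    if x<ce[i][0]<x+w and y<ce[i][1]<y+h: print(st[i][4],ce[i].round(1),plane("side",ce[i],.006).round(4)); O.append(ce[i])
f=np.load("top0.npz");P=cloud("top",f["d"])
m=(f["p"].max(2)<60)&(abs(P[...,0]-.34)<.04)&(abs(P[...,1]-.335)<.04)&(P[...,2]>.055)
yy,xx=np.where(m); q=P[m]; print("grip",len(q),xx.min(),xx.max(),yy.min(),yy.max(),q.mean(0).round(4),q.min(0).round(3),q.max(0).round(3))
# obstacles near the work
m=(P[...,2]>.09)&(P[...,2]<.6)&(f["d"]>0)
for r in (.1,.15,.2,.25):
    s=m&(np.hypot(P[...,0]-.335,P[...,1]-.33)<r); print(r,s.sum(),P[s].min(0).round(2) if s.any() else '',P[s].max(0).round(2) if s.any() else '')
```

```text
1 [252. 183.] [0.4143 0.4922 0.006 ]
1 [244. 187.] [0.3871 0.4892 0.006 ]
1 [253. 187.] [0.4037 0.4739 0.006 ]
2 [243.5 189.5] [0.3787 0.4798 0.006 ]
8 [293.2 222.2] [0.3738 0.2903 0.006 ]
16 [260.8 235.6] [0.2918 0.2994 0.006 ]
grip 84 259 269 217 232 [0.3342 0.3345 0.0674] [0.323 0.327 0.057] [0.348 0.343 0.071]
0.1 2289 [0.3  0.26 0.09] [0.43 0.43 0.51]
0.15 25528 [0.19 0.19 0.09] [0.45 0.47 0.6 ]
0.2 53047 [0.14 0.13 0.09] [0.47 0.5  0.6 ]
0.25 68554 [0.13 0.08 0.09] [0.49 0.53 0.6 ]
```

View pics/sidez.png

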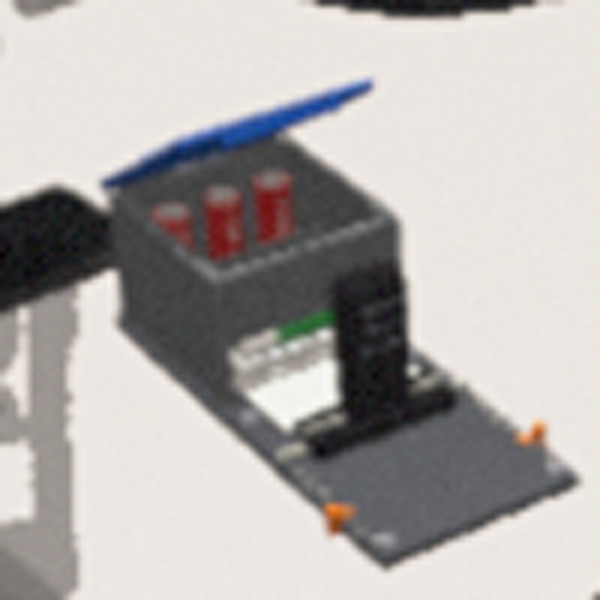

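The side crop shows pointers at about (253.7,225.3) and (276.7,213.7), tabs at (260.8,235.6) and (293.2,222.2), and the lid's edge raised.

Run:
```python
from h import *
for a,b in [((290.5,208.5),(293.2,222.2)),((284.7,254.4),(260.8,235.6)),((268,210.5),(276.7,213.7)),((263,246.5),(253.7,225.3))]:
    print([v.round(4) for v in tri(a,b)], plane("top",a,.01).round(4), plane("side",b,.01).round(4))
f=np.load("top0.npz");P=cloud("top",f["d"])
for u,v in [(300,45),(300,145),(320,100),(400,180),(435,195),(520,130),(190,150),(130,70),(90,20),(150,200),(245,360),(60,240),(100,240)]: print((u,v),P[v,u].round(3))
# lid front edge height along lid centreline
for u in range(186,236,6): print(u,P[219,u].round(3),end=' ')
```

```text
[array([0.3728, 0.2908, 0.0061]), np.float64(0.002)] [0.3714 0.2915 0.01  ] [0.37   0.2862 0.01  ]
[array([0.2914, 0.2997, 0.0058]), np.float64(0.0012)] [0.2906 0.3001 0.01  ] [0.2886 0.2948 0.01  ]
[array([0.365 , 0.332 , 0.0122]), np.float64(0.0042)] [0.3671 0.3309 0.01  ] [0.3653 0.3356 0.01  ]
[array([0.3036, 0.3384, 0.0062]), np.float64(0.0007)] [0.3036 0.3381 0.01  ] [0.3002 0.3341 0.01  ]
(300, 45) [0.431 0.289 0.504]
(300, 145) [0.431 0.281 0.205]
(320, 100) [0.415 0.267 0.423]
(400, 180) [0.376 0.15  0.242]
(435, 195) [0.355 0.107 0.249]
(520, 130) [0.365 0.106 0.493]
(190, 150) [0.445 0.452 0.119]
(130, 70) [0.443 0.455 0.422]
(90, 20) [0.472 0.481 0.465]
(150, 200) [ 0.384  0.543 -0.002]
(245, 360) [0.187 0.321 0.57 ]
(60, 240) [0.258 0.435 0.592]
(100, 240) [ 0.31   0.627 -0.   ]
186 [0.35  0.477 0.   ] 192 [0.341 0.453 0.071] 198 [0.34  0.441 0.082] 204 [0.34  0.43  0.087] 210 [0.339 0.419 0.096] 216 [0.338 0.409 0.101] 222 [0.338 0.399 0.106] 228 [0.338 0.389 0.107] 234 [0.349 0.389 0.022]
```

{"method": "apply_moves", "body": {
  "moves": [
    [-1,0,0,0,-9.55],
    [-1,0,0,0,-9.55],
    [-1,-0.029,-0.0204,0.01,0],
    [-1,-0.029,-0.0204,0.01,0],
    [-1,-0.029,-0.0204,0.02,0],
    [-1,-0.0296,-0.0205,0.02,0],
    [-1,0,0,0.01,0],
    [-1,0,0,0,0]
  ],
  "grip_force": 30
}}

```text
t: 1.1
tcp_pos: [0.341, 0.4035, 0.1563]
tool_rot: [[-0.994, 0.107, -0.002], [0.107, 0.994, -0.001], [0.002, -0.001, -1.0]]
wrist_force: [-0.2, -0.8, -0.1]
grip_width: 0.0174
gripper_force: 0.0
```

Run:
```python
from h import *
o=get_obs(); print(o["tcp_pos"],o["tool_rot"].tolist() if hasattr(o["tool_rot"],"tolist") else o["tool_rot"],o["wrist_force"],o["t"],o["joints"])
ims=[imaging.read_camera(n)[0] for n in("side","top")]
cv2.imwrite("pics/a.png",np.hstack([cv2.resize(ims[0][80:280,170:370],(400,400)),cv2.resize(ims[1][140:340,120:320],(400,400))])[:,:,::-1])
```

```text
[0.34100686 0.40352233 0.15630652] [[-0.9942118847867812, 0.10741170666848184, -0.0023352557205099734], [0.10741470299909076, 0.9942135823813619, -0.0011975758999167863], [0.0021931092843896884, -0.0014414849922770002, -0.999996556190412]] [-0.21539572 -0.84605912 -0.07444853] 1.1 [ 4.36229026e+01  3.77088432e+00  8.79527308e+01  4.26553429e-02
  8.84205818e+01 -4.02120965e+01]
```

View pics/a.png

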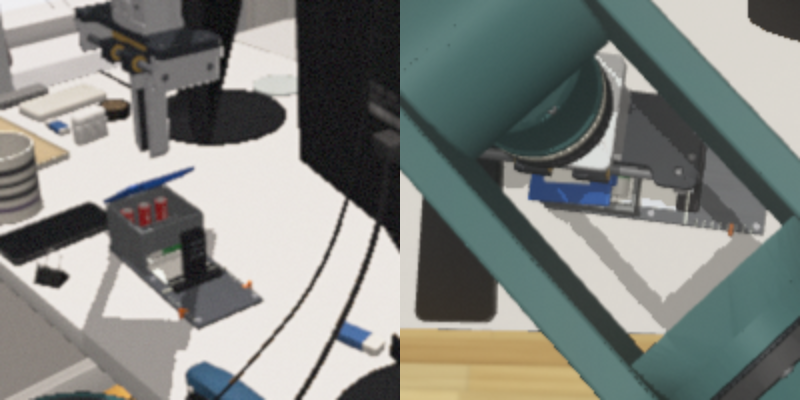

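The gripper is above the half-open lid: the finger tips are at (150,150) in the left panel, clear of the monitors. Now I'll push the lid down.

{"method": "apply_moves", "body": {
  "moves": [
    [-1,0,0,0.015,0],
    [-1,0,0,0.01,0],
    [-1,0,0,0.008,0],
    [-1,0,0,0.008,0],
    [-1,0,0,0.008,0],
    [-1,0,0,0.006,0],
    [-1,0,0,0.005,0],
    [-1,0,0,0.004,0],
    [-1,0,0,0.002,0],
    [-1,0,0,0,0]
  ]
}}

```text
t: 2.45
tcp_pos: [0.3418, 0.4038, 0.0914]
tool_rot: [[-0.994, 0.107, -0.0], [0.107, 0.994, 0.0], [0.0, 0.0, -1.0]]
wrist_force: [0.1, -0.9, 0.2]
grip_width: 0.0006
gripper_force: 0.0
```

{"method": "apply_moves", "body": {
  "moves": [
    [-1,0,0,0.0015,0],
    [-1,0,0,0.001,0],
    [-1,0,0,0.001,0],
    [-1,0,0,0,0]
  ]
}}

```text
t: 2.95
tcp_pos: [0.342, 0.4038, 0.0892]
tool_rot: [[-0.994, 0.107, 0.001], [0.107, 0.994, 0.001], [-0.001, 0.001, -1.0]]
wrist_force: [-1.8, -2.4, 5.0]
grip_width: 0.0007
gripper_force: 2.7
```

{"method": "apply_moves", "body": {
  "moves": [
    [-1,0,0,0.001,0],
    [-1,0,0,0.0005,0],
    [-1,0,0,0,0],
    [-1,0,0,-0.02,0],
    [-1,0,0,-0.025,0],
    [-0.277,0,-0.035,0,0],
    [-0.277,0,-0.0345,0,0],
    [-0.277,0,0,0,0],
    [-0.277,0,0,0,0]
  ]
}}

```text
t: 4.08
tcp_pos: [0.3346, 0.3352, 0.1316]
tool_rot: [[-0.994, 0.107, 0.0], [0.107, 0.994, 0.001], [-0.0, 0.001, -1.0]]
wrist_force: [-0.2, 0.2, 1.2]
grip_width: 0.0336
gripper_force: 0.0
```

Run:
```python
from h import *
o=get_obs(); print(o["tcp_pos"],o["grip_width"],o["wrist_force"],o["t"])
ims=[imaging.read_camera(n)[0] for n in("side","top")]
cv2.imwrite("pics/b.png",np.hstack([cv2.resize(ims[0][130:250,205:305],(480,576)),cv2.resize(ims[1][180:280,260:310],(288,576))])[:,:,::-1])
```

```text
[0.33462165 0.33520915 0.13161571] 0.033555594231404945 [-0.20350928  0.20970901  1.19118712] 4.075
```

View pics/b.png

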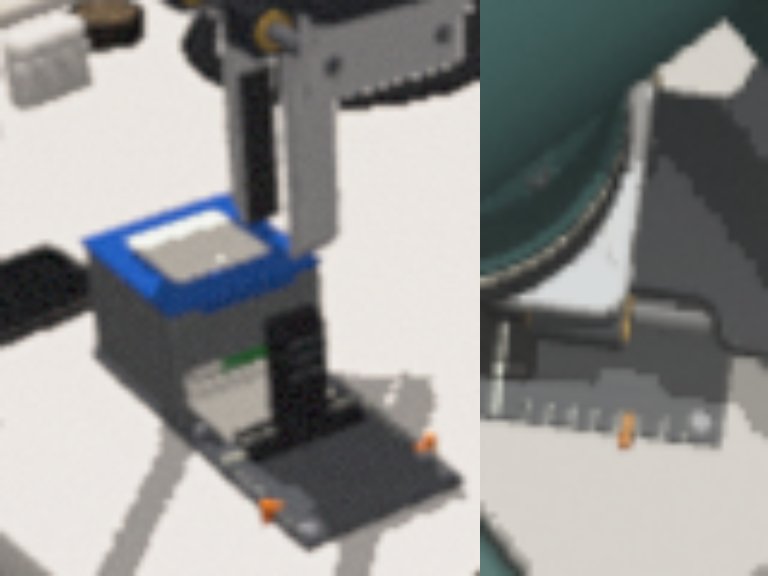

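The lid now lies flat. The grip top is at about (265.8,196.3) in side pixels, and the orange tabs haven't moved. I'll check the alignment.

Run:
```python
from h import *
print(plane("side",(265.8,196.3),.07))
K,R,t=cal("side")
for z in(.07,.052,.01):
    c=K@(R@np.array([.3346,.3352,z])+t); print(z,c[:2]/c[2])
f=np.load("side0.npz");p=f["p"]; m=(p.max(2)<60); 
for r in range(194,216,2): xs=np.where(m[r,250:285])[0]+250; print(r,xs.min() if len(xs) else 0,xs.max() if len(xs) else 0,end='; ')
```

```text
[0.33338087 0.3302896  0.07      ]
0.07 [264.79143056 195.2182344 ]
0.052 [265.17031202 202.53745443]
0.01 [266.02205076 218.99131628]
194 264 270; 196 260 271; 198 259 271; 200 260 271; 202 261 271; 204 261 271; 206 261 271; 208 261 272; 210 262 272; 212 262 272; 214 262 272;
```

{"method": "apply_moves", "body": {
  "moves": [
    [-0.277,0,-0.001,0.02,0],
    [-0.277,0,0,0.01,0],
    [-0.277,0,0,0.008,0],
    [-0.277,0,0,0.006,0],
    [-0.277,0,0,0.006,0],
    [-0.277,0,0,0,0]
  ]
}}

```text
t: 4.92
tcp_pos: [0.3341, 0.3335, 0.0811]
tool_rot: [[-0.994, 0.107, -0.001], [0.107, 0.994, -0.0], [0.0, -0.0, -1.0]]
wrist_force: [0.4, 0.5, -0.5]
grip_width: 0.034
gripper_force: 0.0
```

{"method": "apply_moves", "body": {
  "moves": [
    [-0.277,0,0,0.01,0],
    [-0.277,0,0,0.01,0],
    [-0.277,0,0,0.007,0],
    [-0.277,0,0,0,0],
    [-0.5,0,0,0,0],
    [-0.6,0,0,0,0],
    [-0.63,0,0,0,0],
    [-0.63,0,0,0,0]
  ]
}}

```text
t: 5.92
tcp_pos: [0.3344, 0.3337, 0.0547]
tool_rot: [[-0.994, 0.107, 0.0], [0.107, 0.994, 0.0], [-0.0, 0.0, -1.0]]
wrist_force: [-0.1, -0.0, -0.5]
grip_width: 0.0172
gripper_force: 0.0
```

{"method": "apply_moves", "body": {
  "moves": [
    [-1,0,0,0,0],
    [-1,0,0,0,0],
    [-1,0,0,0,0],
    [-1,0,0,0,0]
  ],
  "grip_force": 30
}}

```text
t: 6.42
tcp_pos: [0.3344, 0.3342, 0.0547]
tool_rot: [[-0.994, 0.107, 0.001], [0.107, 0.994, 0.001], [-0.0, 0.001, -1.0]]
wrist_force: [0.5, 4.4, -1.5]
grip_width: 0.0159
gripper_force: 30.0
```

{"method": "apply_moves", "body": {
  "moves": [
    [-1,0,-0.001,0,0],
    [-1,0,-0.002,0,0],
    [-1,0,-0.003,0,0],
    [-1,0,-0.003,0,0],
    [-1,0,-0.003,0,0],
    [-1,0,-0.003,0,0],
    [-1,0,-0.003,0,0],
    [-1,0,-0.003,0,0],
    [-1,0,-0.003,0,0],
    [-1,0,-0.003,0,0],
    [-1,0,-0.003,0,0],
    [-1,0,-0.002,0,0],
    [-1,0,-0.002,0,0],
    [-1,0,-0.001,0,0],
    [-1,0,0,0,0],
    [-1,0,0,0,0]
  ]
}}

```text
t: 8.43
tcp_pos: [0.3308, 0.2995, 0.0546]
tool_rot: [[-0.994, 0.107, 0.001], [0.107, 0.994, 0.002], [-0.001, 0.002, -1.0]]
wrist_force: [1.8, 7.2, -2.4]
grip_width: 0.0156
gripper_force: 30.0
```

Run:
```python
from h import *
o=get_obs(); print(o["tcp_pos"],o["grip_width"],o["wrist_force"],o["t"])
ims=[np.mean([imaging.read_camera(n)[0].astype(float) for _ in range(6)],0).astype(np.uint8) for n in("side","top")]
np.savez("c.npz",s=ims[0],t=ims[1])
cv2.imwrite("pics/c.png",np.hstack([cv2.resize(ims[0][180:250,230:305],(450,420),interpolation=2),cv2.resize(ims[1][195:265,255:310],(330,420),interpolation=2)])[:,:,::-1])
```

```text
[0.33078475 0.29945896 0.05463077] 0.015551176685165561 [ 1.79813051  7.21973842 -2.42046959] 8.425
```

View pics/c.png

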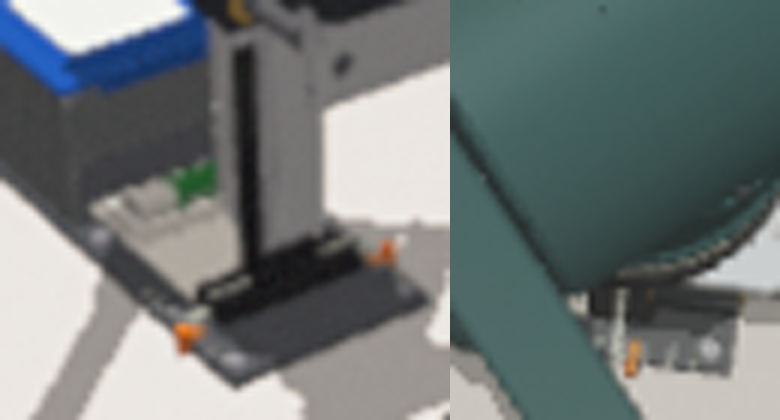

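Side panel: the battery (green/white) sits in the tray, and the pointers are just short of the tabs. In the top panel the pointer is at about (283.5,246.7) and the tab at (285.3,254.5). The top camera is almost straight above y=0.296, so it suits a fine measurement with sub-pixel centroids.

```bash
cat > m.py <<'E'
from h import *
ax=np.array([-.107,-.994,0])
def cen(w,x0,y0): 
    v,u=np.mgrid[:w.shape[0],:w.shape[1]]; return np.array([(w*u).sum()/w.sum()+x0,(w*v).sum()/w.sum()+y0])
def tab(t,box):
    x0,y0,x1,y1=box; c=t[y0:y1,x0:x1].astype(float); w=np.clip(c[...,0]-c[...,2]-25,0,None); return cen(w,x0,y0)
def ptr(t,rows,x0,x1):
    out=[]
    for r in rows:
        c=t[r:r+1,x0:x1].astype(float).mean(2); w=np.clip(c-c.min()-.45*np.ptp(c),0,None); out.append(cen(w,x0,r))
    return np.array(out)
def run(t,x0,x1,rows):
    T=plane("top",tab(t,(279,250,291,259)),.007)
    for q in ptr(t,rows,x0,x1): 
        p=plane("top",q,.009); print(q.round(2),p.round(4),"to go mm",((T-p)@ax*1e3).round(2))
    print("tab",T.round(4))
E
python3 - <<'E'
from m import *
t=np.load("c.npz")["t"]; run(t,280,288,range(244,250)); 
print(t[242:258,278:292].mean(2).astype(int)); g=t[250:258,280:291].astype(int); print(g[...,0]-g[...,2])
print("start"); t=np.load("top0.npz")["p"]; run(t,259,268,range(244,251)); 
U=plane("top",tab(t,(285,203,296,213)),.007); print("up tab",U)
for q in ptr(t,range(206,211),263,273): p=plane("top",q,.009); print(q.round(2),((U-p)@ax*1e3).round(2))
E
```

```text
[283. 244.] [0.3087 0.3034 0.009 ] to go mm 5.67
[283. 245.] [0.307  0.3033 0.009 ] to go mm 5.45
[283. 246.] [0.3052 0.3033 0.009 ] to go mm 5.23
[283. 247.] [0.3035 0.3033 0.009 ] to go mm 5.01
[282.73 248.  ] [0.3017 0.3037 0.009 ] to go mm 5.25
[282.67 249.  ] [0.3    0.3038 0.009 ] to go mm 5.14
tab [0.2906 0.2996 0.007 ]
[[ 52  48  42  39  38  39  42  42  42  43  43  45  44  44]
 [ 44  47  45  44  61 105  81  45  44  47  57  51  51  50]
 [ 42  46  46  46  67 113  71  46  45  47  56  48  48  49]
 [ 43  47  46  46  75 131  65  46  45  46  46  44  44  45]
 [ 43  46  46  47  78 135  66  46  46  46  44  51  58  57]
 [ 62  43  45  44  79 126  48  44  44  44  46  60  68  67]
 [ 76  94  90  72 114 150  57  56  49  45  53  68  70  70]
 [ 78 103 103 104 138 165  93  68  67  66  67  70  70  70]
 [ 79 102 102 114 157 168 102  97  97  97  97  97  97  97]
 [ 87 127 132 120 168 151 123 111 110 103 103 103 103 103]
 [ 90 118 115 120 174 169 134 138 131 123 106 103 103 107]
 [ 89  88  81 122 173 159 136 142 135 128 107 103 107 127]
 [ 94  84  77 102 147 170 138 132 128 128 108 104 108 132]
 [ 9
[... 397 characters left out ...]
 1  -1  -1]
 [-17   1   9  14  83 109  39   5   1   1   1]
 [-22  -9   7  16 101 110  39  10  10   9   9]
 [-24 -20   1  14  69  73  26  11  11  10  10]]
start
[263. 244.] [0.308  0.3382 0.009 ] to go mm 40.24
[263. 245.] [0.3062 0.3382 0.009 ] to go mm 40.01
[262.81 246.  ] [0.3045 0.3385 0.009 ] to go mm 40.1
[262.84 247.  ] [0.3028 0.3384 0.009 ] to go mm 39.81
[262.6 248. ] [0.301  0.3388 0.009 ] to go mm 40.01
[262.55 249.  ] [0.2993 0.3388 0.009 ] to go mm 39.85
[262.29 250.  ] [0.2975 0.3392 0.009 ] to go mm 40.07
tab [0.2906 0.2996 0.007 ]
up tab [0.37205878 0.29110184 0.007     ]
[268.14 206.  ] 39.93
[268. 207.] 39.94
[267.95 208.  ] 39.8
[267.91 209.  ] 39.63
[267.73 210.  ] 39.71
```

{"method": "apply_moves", "body": {
  "moves": [
    [-1,0,-0.001,0,0],
    [-1,0,-0.0015,0,0],
    [-1,0,-0.0015,0,0],
    [-1,0,-0.001,0,0],
    [-1,0,0,0,0],
    [-1,0,0,0,0],
    [-1,0,0,0,0]
  ]
}}

```text
t: 9.9
tcp_pos: [0.3303, 0.2946, 0.0546]
tool_rot: [[-0.994, 0.107, 0.001], [0.107, 0.994, 0.002], [-0.001, 0.002, -1.0]]
wrist_force: [1.7, 8.0, -2.2]
grip_width: 0.0159
gripper_force: 30.0
```

Run:
```python
from m import *
o=get_obs(); print(o["tcp_pos"],o["grip_width"],o["wrist_force"],o["t"])
ims=[np.mean([imaging.read_camera(n)[0].astype(float) for _ in range(6)],0).astype(np.uint8) for n in("side","top")]
run(ims[1],282,290,range(244,250)); g=ims[1][242:258,280:292].astype(int);print(g.mean(2).astype(int)); print((g[...,0]-g[...,2])[8:])
cv2.imwrite("pics/d.png",np.hstack([cv2.resize(ims[0][180:250,230:305],(450,420),interpolation=2),cv2.resize(ims[1][195:265,255:310],(330,420),interpolation=2)])[:,:,::-1])
```

```text
[0.33028437 0.29461765 0.05464467] 0.015866285159048796 [ 1.71640857  7.95334547 -2.22131362] 9.9
[286. 244.] [0.3088 0.2982 0.009 ] to go mm 1.99
[286. 245.] [0.3071 0.2981 0.009 ] to go mm 1.77
[286. 246.] [0.3053 0.2981 0.009 ] to go mm 1.55
[285.9 247. ] [0.3036 0.2982 0.009 ] to go mm 1.5
[285.59 248.  ] [0.3018 0.2987 0.009 ] to go mm 1.81
[285.79 249.  ] [0.3001 0.2984 0.009 ] to go mm 1.26
tab [0.2927 0.2979 0.007 ]
[[ 59  57  56  53  45  43  41  42  50  50  50  47]
 [ 56  55  52  47  43  50  73  41  43  41  43  47]
 [ 51  48  47  46  45  72 126  60  44  44  44  49]
 [112  45  46  46  46  77 134  56  46  46  45  44]
 [123  46  47  47  50  86 134  48  47  46  45  43]
 [111  59  42  42  47  79 116  45  45  45  45  47]
 [ 86  62  63  56  65  97 109  44  44  40  42  49]
 [ 83  73  70  69  77 120 157  90  65  64  64  66]
 [ 91  83  84  96 113 162 146 101  97  97  97  97]
 [ 94  88  82  92 136 169 130 102 103 102 102 102]
 [ 95  93  85  90 141 174 143 123 106 102 102 107]
 [ 95  95  91  87 129 191 148 128 107 102 107 127]
 [ 96  95  94  88 102 153 131 128 107 104 108 131]
 [ 96  95  95  94  88  96 104 134  88  91 106 142]
 [ 95  95  96  95  91  87 125 186 178 151 155 157]
 [ 96  96  95  95  95  89 104 162 195 190 190 189]]
[[-23 -19  -7  -2   2   7   5  -1  -1  -1  -1  -2]
 [-24 -22 -15  -3   3   8  19  -1  -2  -1  -1  -1]
 [-25 -24 -22 -10   9  27  48   1   1  -1  -1   0]
 [-24 -24 -23 -18   4  17  54   2   2  -1   0   1]
 [-24 -23 -24 -23  -8  13  53   2   2   0   0   1]
 [-24 -24 -24 -24 -20   1  38   5   1   0   1   5]
 [-24 -25 -24 -25 -23 -12  16  10  10   9   9   8]
 [-24 -24 -25 -24 -24 -22  -3   7  10  11  10  10]]
```

View pics/d.png

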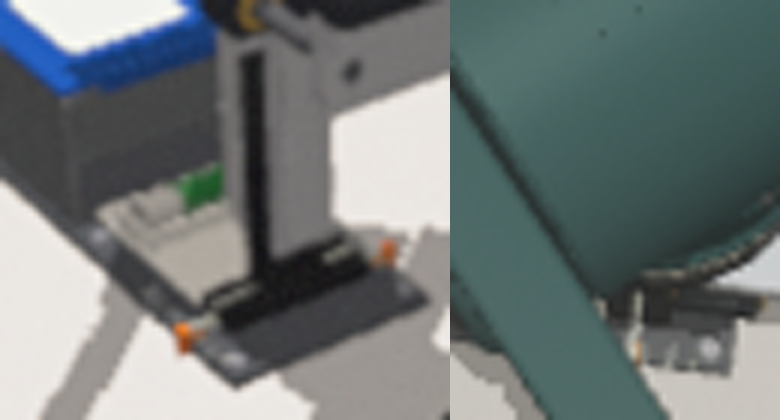

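The side panel shows the pointers level with both orange tabs, the battery in its tray and the lid shut. In the top panel the arm now covers part of the tab. Measured against the unobstructed tab position from before, the pointer is within about 0.2 mm of level, and the force is steady at 8 N. I'll hand it in.

```bash
python3 -c "
from rig import ticket; print(ticket.close_job())"
```

```text
the job is handed in; nothing more can be done
None
```

The job is handed in: the lid is shut, and the arm is holding the slide with its pointers within about 0.2 mm of level with the orange mark, and the battery still in the tray.

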